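# Set the forceps gap tester and hold the sprung forceps at the set gap

### The arm

A 7-joint arm with a two-finger parallel gripper is mounted at the origin on the work surface. World frame = base frame: x ahead of the robot, y to its left, z up, the work surface at z = 0. Lengths are in m, angles in rad, forces in N, time in s.
With the tool pointing down it reaches from about 0.425 to 0.875 m from the base axis. Payload 4.7 kg.
Tool frame: the origin (TCP) lies on the centre line of the jaws, within the pads' length; the fingertips stand 14 mm ahead of it and the grasp point (between the pads) lies 5 mm behind it; z points along the fingers, y is the direction in which the jaws open and shut (so a half turn about z gives the same grasp; the last joint's range is limited). The gripper opens to 87 mm and grips with 3 to 60 N. Pads are 19 mm wide; open, the fingers measure 117 mm over their backs; the gripper's body (75 mm by 190 mm) begins 51 mm behind the grasp point.
Start: joints at [-1.248, 0.321, -0.07, 1.45, 0.023, 1.371, -0.057], TCP at [0.198, 0.619, 0.237] pointing down, gripper open.
Joint ranges: [-2.86, 2.86], [-0.3, 2.09], [-1.38, 1.24], [0.06, 2.45], [-1.56, 4.7], [0.09, 2.05], [-2.69, 2.69]. Speed limits (rad/s): [2.57, 2.57, 3.14, 3.14, 3.14, 3.14, 3.14].

### API

Orientations are given as a rotation vector (axis times angle).
In Python, from bench import ctrl, optics, models gives the robot as it stands. The module is installed in compiled form; this text tells all that it offers.
- The arm moves only by the tool arm_command, never from a script. Its argument "motion" is a list of rows, each a list of 3 entries, a list of its own where there are three numbers: the shift along the tool's x, y, z in mm, then the turn, a rotation vector about the tool's x, y, z in degrees, then the closure, from 0 (fully open) to 1 (shut). In form: [[[x, y, z], [ax, ay, az], claw], ...]. A call has 1 to 8 rows; each row shifts and turns the commanded pose from where the row before left it, along the tool's axes as they then stand; what a row does not reach is not made up. A row lasts 1/12 s, in which the tool goes at most 41.7 mm and 7.16 degrees, less where a joint would pass 70% of its speed; a pose out of reach is approached as far as the arm can. A call with a gripper value outside its range is refused whole. The fingers move at their own pace and stop on an object; "force" is the grip in N (left out, the last holds). Time passes only in rows, so rows that do not move let the fingers close. It gives the time, the measured TCP pose, the force and the opening at its end, in the units of the state.
- ctrl.get_state(): the state, without advancing time (a new reading comes with each control period).
- optics.get_image(name): name is "scene" or "top" or "wrist"; returns (picture, depth): 420x560x3 uint8, blue, green, red; 420x560 float32, m along the optical axis (not along the pixel's ray), 0 where there is no reading.
- optics.camera_model(name): a dict with "fovy" (degrees; the focal length in pixels is half the picture's height over the tangent of half this angle, whatever the lens; pixels are square), "cx", "cy" (the principal point, pixels), "rvec" (rotation vector, rad) and "tvec" (3), from world to camera coordinates, as OpenCV has them; the wrist camera has in their place "mount" (4x4, takes a point from camera to tool coordinates, whose origin is the TCP and whose axes are the flange's). Camera axes: x right, y down, z forward; pixel columns grow to the right and rows downward; lengths in m; the calibration is good to about 2 mm. The wrist camera is an equidistant fisheye: a pixel r from the principal point sees the ray r / f radians off the axis. A picture is of the moment at which its call begins: read the wrist's pose just before it. camera_model takes no time and is no camera call.
- ctrl.close_job(): hands the job in, once; it reports no verdict.
Trained networks look in the newest picture that a camera, given by its name, has taken for a name from the list of things; names that differ only in an ending like _2 or _b are one class to them, and where a whole thing is asked for, a point or a joint stands for the part that bears it (a point fixed in the world has none). Each returns a list of dicts, best first, with "conf" (0 to 1); they miss things now and then, are a little off and sometimes report something else, mostly with a low value. They report only what shows in the picture. A call takes as long as a camera call.
- models.search_frame(camera, target): "location" ([x, y, z] in m, in the coordinates of the camera as it stood for that picture, good to about 4 mm: the middle of the surface that is visible of it).
- models.silhouettes(camera, target): "pixels" (420x560 bool, what is visible of it).
The state is a dict: "time": time; "joint_positions": joint angles; "qd": joint speeds; "joint_torque": joint torques, N m; "position": TCP position; "tool_rot": TCP orientation; "ft_force": force on the tool from outside, world axes, zero at the start; "torque": the same for the moment, N m; "grip_width": opening from 0.0 (shut) to 1.0 (fully open).
Only numpy, scipy, OpenCV 4.12 (cv2) and the standard library are available. Lean on these libraries where they do the work, as an engineer would, in place of code of your own. Each camera call takes 0.05 s, during which the arm holds its last target.

### The job

On the forceps tester, turn the black knob in small turns until the left yellow needle lines up with the red mark, and let go of the knob. Then squeeze the clamped sprung forceps by its two blue grips, one finger on each, until its two tips line up with the two yellow needles, never letting the tips meet, and hold that gap steady for at least two seconds. Finish while still squeezing and holding the gap; leave the bottles, cup, tin, mouse and stapler where they stand.

Things in the scene. Friction and masses are not known exactly. Their poses are not given: they have to be found in the camera images.
- tester: Dark grey forceps tester fixed to the desk. Origin on the desk straight below the squeeze point at rest; x runs along the forceps from clamp to tips, y to its left, z up. Base plate 12 mm thick, x -140 to 125, y -175 to 75 mm. A head (clamp, forceps, white plate, needles, mark, knob) floats along y by up to 8 mm each way on a weak spring (0.06 N/mm), so it centres itself on a squeeze.
- squeeze_point (a point): Midway between the two blue grips, half-way up them, z 70 mm; moves with the head, axes as the tester's. The width over the outsides of both grips is 18.5 mm + 0.625 x tip gap (distance between the jaw tips): 48.5 mm when released (gap 48 mm). Only a 20 mm wide beam, top at z 35 mm, lies below. The squeeze needed grows from 0.5 to about 7 N per finger.
- jaw_l: Left (+y) jaw of the sprung forceps, a slim steel arm; origin on its pivot in the clamp, 100 mm behind (-x) the squeeze point, 6 mm left of the middle, z 70 mm. Both jaws move together, mirrored about the middle of the head; squeezed, they turn about their upright pivots.
- jaw_r: Right (-y) jaw, mirror image of the left one.
- jaw_l_grip (a point): Centre of the left blue grip: an upright cylinder, 12 mm across, 30 mm tall (z 55 to 85 mm), on the outside of the left jaw, beside the squeeze point, 18 mm from it when released.
- jaw_r_grip (a point): Centre of the right blue grip, mirror image of the left one.
- clamp_top (a point): Top centre of the aluminium clamp that holds the forceps' rear end: x -133 to -93 mm of the tester, 50 mm wide, 96 mm tall. The white plate under the tips and needles spans x 45 to 113 mm, 100 mm wide, top at z 42 mm.
- jaw_l_tip (a point): Tip of the left jaw (black end), 60 mm ahead (+x) of the squeeze point, z 70 mm; 24 mm left of the middle when released.
- jaw_r_tip (a point): Tip of the right jaw, mirror image of the left one.
- needle_l_tip (a point): Point of the left yellow needle (3 mm wide, z 70 mm), 4 mm ahead of the left jaw's tip; its y in the head's frame is the set half gap. The knob moves both needles towards the middle, mirrored: 6 mm each per radian of clockwise turn (seen from above), from 21 mm either side of the middle at knob 0.
- needle_r_tip (a point): Point of the right yellow needle, mirror image of the left one.
- mark_tip (a point): Point of the red mark, a 3 mm wide red pointer behind (+x, 25 mm) the left needle's point, aimed back at the needle, z 70 mm; stays 5.5 to 13.5 mm left of the middle. Aligned when it and the left needle lie at the same y of the tester.
- setknob (a joint): Turn of the black knob, rad: 0 to 3.2, growing clockwise seen from above; stays where it is left (friction 0.03 N m). At 0 its grip bar lies along the tester's x; start 0 to 0.5.
- setknob_grip (a point): Centre of the knob's upright grip bar, on the knob's upright axis, 58 mm above the desk, 75 mm ahead and 130 mm right (-y) of the squeeze point. The bar is 38 mm long (along this frame's x), 14 mm thick (along its y) and 32 mm tall (z 42 to 74 mm), on a disc of 40 mm diameter (top at z 44 mm); the frame turns with the knob.
- bottle_a: Bystander: white plastic bottle, 44 mm across, 110 mm tall; origin under its middle.
- bottle_b: Bystander: amber bottle with white cap, 44 mm across, 90 mm tall; origin under its middle.
- cup: Bystander: yellow cup, 70 mm across, 70 mm tall; origin under its middle.
- tin: Bystander: steel tin, 70 mm across, 80 mm tall; origin under its middle.
- mouse: Bystander: black computer mouse, 100 x 58 x 26 mm; origin under its middle.
- stapler: Bystander: blue and black stapler, 130 x 34 x 42 mm; origin under its middle.

How it is judged:
By the outcome, as a careful person would: the job done as asked, in the order asked, and still so for the second after the job is handed in, while the arm keeps its last pose, push and grip.
It also fails if it takes over 70 s, if anything falls off the work surface, if the arm or the gripper's body presses on something with over 40 N, if the wrist force passes 120 N, or if a joint passes its speed limit or range.

## Working session

There is one attempt and no reset: what is moved stays moved. The work goes in short steps, Python scripts to look and compute and a tool call to move; the robot and the scene stay as the last step left them, time stands still between calls to the robot, and variables do not carry over. Pictures are saved under pics/ and viewed, and the job is handed in when it is done.

Besides the shell and the picture viewer there is one more tool, called as name([rows], argument=value, ...), one row to a line, values as JSON. arm_command: Moves the arm, as the interface text tells. Its arguments: {"type":"object","properties":{"motion":{"type":"array","items":{"type":"array"}},"force":{"type":"number"}},"required":["motion"]}

```bash
mkdir -p pics; ls
python3 - <<'E'
from bench import ctrl, optics, models
import cv2
s=ctrl.get_state(); print({k:(v if not hasattr(v,'round') else v) for k,v in s.items()})
for n in ["scene","top","wrist"]:
    im,d=optics.get_image(n); cv2.imwrite(f"pics/{n}0.png",im); print(n,optics.camera_model(n))
E
```

```text
pics
{'time': 0.0, 'joint_positions': array([-1.2478854 ,  0.32182652, -0.07006411,  1.45170013,  0.02263312,
        1.37075024, -0.05689359]), 'qd': array([-1.75708955e-03, -8.97125240e-04, -6.90193737e-04, -1.08172755e-03,
        8.04398385e-05, -2.39448353e-04,  3.11994973e-04]), 'joint_torque': array([-1.85688377e-04, -4.91287208e+01, -4.03983174e-01, -3.12535286e+01,
       -6.39096508e-02,  4.36133821e-02,  1.92118378e-04]), 'position': array([0.19746225, 0.61873273, 0.23544641]), 'tool_rot': array([-4.83091447e-01, -3.10406727e+00,  2.97082310e-03]), 'ft_force': array([-0.60060843,  0.0647291 ,  0.59143295]), 'torque': array([ 0.0109885 ,  0.0055265 , -0.01781333]), 'grip_width': 1.0015915111860065}
scene {'fovy': 55.07679984227521, 'cx': 279.63839049890294, 'cy': 207.76102342699718, 'rvec': array([ 1.7739611 ,  1.27953292, -0.75740826]), 'tvec': array([-0.16745153, -0.16009573,  1.36934343])}
top {'fovy': 50.16495922095051, 'cx': 278.47223040620935, 'cy': 212.89486632906454, 'rvec': array([ 2.11540998, -2.13530574,  0.1892922 ]), 'tvec': array([0.00762734, 0.55370265, 1.04873049])}
wrist {'fovy': 65.70646984690485, 'cx': 278.85299723849164, 'cy': 209.70604439750153, 'mount': array([[ 1.31313661e-03, -9.58374869e-01, -2.85509869e-01,
         7.88457236e-02],
       [ 9.99999099e-01,  1.17920544e-03,  6.41009631e-04,
         5.44687544e-04],
       [-2.77652731e-04, -2.85510454e-01,  9.58375555e-01,
        -1.48183254e-01],
       [ 0.00000000e+00,  0.00000000e+00,  0.00000000e+00,
         1.00000000e+00]])}
```

View pics/top0.png

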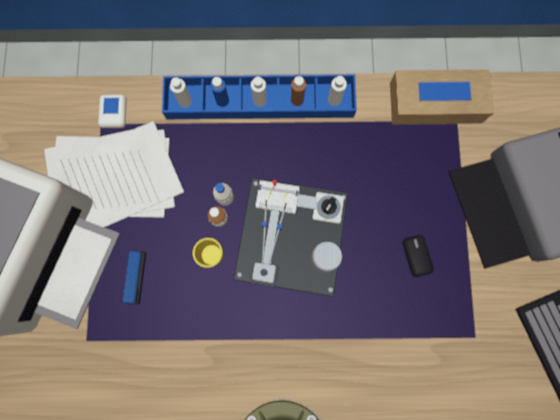

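View pics/scene0.png

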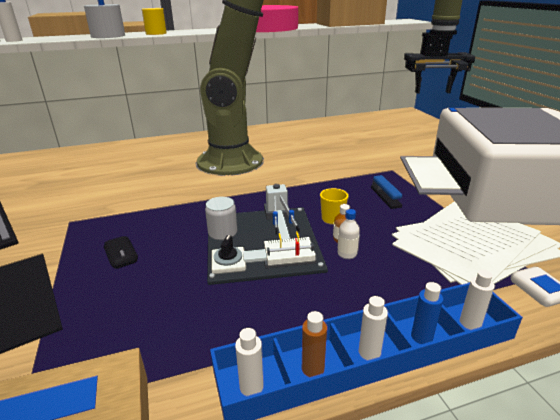

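View pics/wrist0.png

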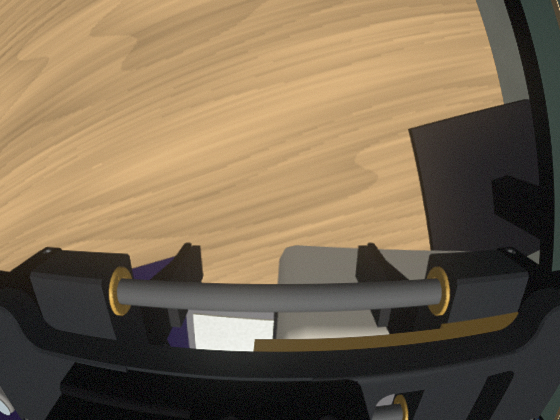

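```bash
cat > h.py <<'E'
from bench import ctrl, optics, models
import numpy as np, cv2
from scipy.spatial.transform import Rotation as R
def cam(n):
    c=optics.camera_model(n); c['f']=210/np.tan(np.radians(c['fovy']/2)); return c
def T_wc(n,state=None):
    "camera->world R,t"
    c=cam(n)
    if n=='wrist':
        Rt=R.from_rotvec(state['tool_rot']).as_matrix(); M=c['mount']
        return Rt@M[:3,:3], Rt@M[:3,3]+state['position']
    Rm=R.from_rotvec(c['rvec']).as_matrix()
    return Rm.T, -Rm.T@c['tvec']
def rays(n,uv):
    c=cam(n); uv=np.atleast_2d(uv).astype(float); x=(uv[:,0]-c['cx'])/c['f']; y=(uv[:,1]-c['cy'])/c['f']
    if n=='wrist':
        r=np.hypot(x,y)+1e-12; return np.c_[np.sin(r)*x/r,np.sin(r)*y/r,np.cos(r)]
    return np.c_[x,y,np.ones_like(x)]
def onplane(n,uv,z,state=None):
    Rm,t=T_wc(n,state); d=rays(n,uv)@Rm.T; s=(z-t[2])/d[:,2]; return t+d*s[:,None]
def proj(n,P,state=None):
    Rm,t=T_wc(n,state); c=cam(n); p=(np.atleast_2d(P)-t)@Rm
    if n=='wrist':
        r=np.hypot(p[:,0],p[:,1]); th=np.arctan2(r,p[:,2]); return np.c_[c['cx']+c['f']*th*p[:,0]/r,c['cy']+c['f']*th*p[:,1]/r]
    return np.c_[c['cx']+c['f']*p[:,0]/p[:,2],c['cy']+c['f']*p[:,1]/p[:,2]]
E
python3 - <<'E'
from h import *
np.set_printoptions(precision=4,suppress=True)
print(proj('top',[[0,0,0],[0.198,.619,.237],[.5,0,0]]))
im,_=optics.get_image('top'); im2,_=optics.get_image('scene')
for n in ['top','scene']:
    Rm,t=T_wc(n)
    for k in ['clamp_top','setknob_grip','jaw_l_grip','jaw_r_grip','needle_l_tip','mark_tip','jaw_l_tip','tin','cup','bottle_a']:
        if n=='scene' and k in('tin','cup','bottle_a'): continue
        r=models.search_frame(n,k)
        for q in r[:2]: print(n,k,round(q['conf'],2),Rm@np.array(q['location'])+t)
print(ctrl.get_state()['time'])
E
```

```text
[[281.7353 449.7753]
 [-44.6709 382.4825]
 [279.7033 237.2734]]
top clamp_top 0.77 [0.5735 0.0035 0.0422]
top setknob_grip 0.73 [ 0.5712 -0.1201  0.0437]
top jaw_l_grip 0.5 [0.5216 0.0346 0.0789]
top jaw_r_grip 0.42 [0.5094 0.007  0.0734]
top needle_l_tip 0.52 [0.5703 0.0054 0.0435]
top mark_tip 0.21 [0.5466 0.1497 0.0637]
top jaw_l_tip 0.5 [0.515  0.0355 0.079 ]
top tin 0.7 [ 0.4445 -0.1082  0.0961]
top tin 0.65 [ 0.447  -0.3358  0.025 ]
top cup 0.69 [0.4637 0.18   0.024 ]
top cup 0.44 [0.6009 0.1367 0.0736]
top bottle_a 0.8 [0.6011 0.1349 0.0733]
top bottle_a 0.72 [0.5467 0.1511 0.0617]
scene clamp_top 0.68 [ 0.5836 -0.0098  0.0394]
scene setknob_grip 0.67 [ 0.581  -0.1235  0.0539]
scene setknob_grip 0.56 [ 0.5859 -0.0167  0.0344]
scene jaw_l_grip 0.66 [0.5292 0.0303 0.0764]
scene jaw_l_grip 0.34 [ 0.581  -0.1231  0.0492]
scene mark_tip 0.53 [0.6316 0.0088 0.0576]
scene jaw_l_tip 0.67 [0.5215 0.0324 0.0722]
scene jaw_l_tip 0.32 [ 0.5847 -0.0145  0.0387]
1.1
```

Run:
```python
import cv2
im=cv2.imread('pics/top0.png'); c=im[165:305,220:360]; cv2.imwrite('pics/topz.png',cv2.resize(c,None,fx=5,fy=4.2,interpolation=cv2.INTER_CUBIC)[:600])
```

```text
(no output)
```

View pics/topz.png

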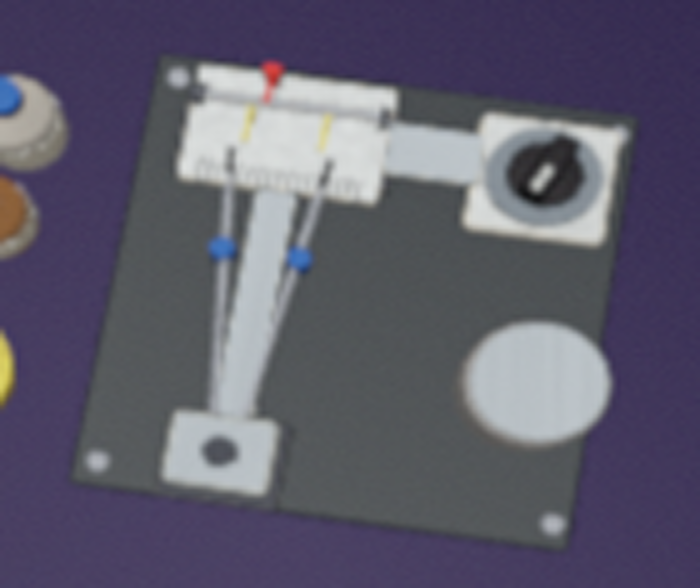

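```bash
cat >> h.py <<'E'
def tt(pose,P):
    x,y,a=pose; P=np.atleast_2d(P)/1000.; c,s=np.cos(a),np.sin(a)
    return np.c_[x+c*P[:,0]-s*P[:,1],y+s*P[:,0]+c*P[:,1],P[:,2]]
E
python3 - <<'E'
from h import *
from scipy.optimize import least_squares
np.set_printoptions(precision=4,suppress=True)
z=np.array([[163,57],[633,118],[72,481],[568,548]],float); uv=np.c_[220+z[:,0]/5,165+z[:,1]/4.2]-0.4
B=np.array([[125,75,12],[125,-175,12],[-140,75,12],[-140,-175,12]],float)
f=lambda p:(proj('top',tt(p,B))-uv).ravel()
r=least_squares(f,[.51,.02,-.15]); print(r.x,np.degrees(r.x[2]),r.fun.round(2))
p=r.x; np.save('pose.npy',p)
names={'grips l':[0,18,85],'gr r':[0,-18,85],'knob':[75,-130,74],'tipl':[60,24,70],'clamp':[-113,0,96],'mark':[89,10,70]}
im=cv2.imread('pics/top0.png'); sc=cv2.imread('pics/scene0.png')
for k,v in names.items():
    print(k,tt(p,v)[0],proj('top',tt(p,v))[0],proj('scene',tt(p,v))[0])
s=ctrl.get_state(); print(R.from_rotvec(s['tool_rot']).as_matrix())
for o,pt in {'tin':(.4445,-.108,0),'bot':(.60,.135,0),'botb':(.547,.15,0),'cup':(.46,.18,0)}.items():
    d=np.array(pt[:2])-p[:2]; c,s_=np.cos(p[2]),np.sin(p[2]); print(o,(c*d[0]+s_*d[1])*1e3,(-s_*d[0]+c*d[1])*1e3)
E
```

```text
[ 0.5193  0.0187 -0.1661] -9.518467291258544 [-1.03 -1.05  1.38 -0.84 -0.77  0.76  0.41  0.91]
grips l [0.5223 0.0364 0.085 ] [264.1493 223.4812] [291.5899 210.2315]
gr r [0.5164 0.0009 0.085 ] [279.2127 225.8322] [275.7137 211.6081]
knob [ 0.5718 -0.122   0.074 ] [330.1189 203.2295] [226.8783 239.106 ]
tipl [0.5825 0.0324 0.07  ] [265.9434 199.8501] [299.1727 229.9695]
clamp [0.4079 0.0373 0.096 ] [263.7351 272.0818] [276.5346 184.2989]
mark [0.6088 0.0138 0.07  ] [273.5612 189.1836] [295.1604 238.1155]
[[-0.9527  0.3039  0.0001]
 [ 0.3039  0.9527  0.    ]
 [-0.      0.0001 -1.    ]]
tin -52.86314965717817 -137.28211254297327
bot 60.31216668485268 128.08668323166418
botb 5.561369597385984 134.11579745243012
cup -85.20180987089056 149.3159702412318
```

arm_command([
  [[-27,-28,0],[0,0,0],0],
  [[-28,-28,0],[0,0,0],0],
  [[-28,-28,0],[0,0,0],0],
  [[-28,-28,0],[0,0,0],0],
  [[-28,-28,0],[0,0,0],0],
  [[-28,-28,0],[0,0,0],0],
  [[-28,-28,0],[0,0,0],0],
  [[-28,-28,0],[0,0,0],0],
])

```text
time: 1.77
position: [0.3425, 0.3363, 0.2369]
tool_rot: [0.483, 3.104, 0.001]
ft_force: [1.1, 0.5, -0.1]
grip_width: 1.0
```

arm_command([
  [[-28,-28,0],[0,0,0],0],
  [[-28,-28,0],[0,0,0],0],
  [[-28,-28,0],[0,0,0],0],
  [[-28,-28,0],[0,0,0],0],
  [[-28,-28,0],[0,0,0],0],
  [[-28,-28,0],[0,0,0],0],
  [[-28,-28,0],[0,0,0],0],
  [[-28,-28,0],[0,0,0],0],
])

```text
time: 2.43
position: [0.4879, 0.0547, 0.237]
tool_rot: [0.483, 3.103, 0.002]
ft_force: [0.3, 0.4, -0.3]
grip_width: 0.999
```

arm_command([
  [[-27,-29,0],[0,0,0],0],
  [[-27,-29,0],[0,0,0],0],
  [[-27,-29,0],[0,0,0],0],
  [[-27,-29,0],[0,0,0],0],
  [[-27,-28,0],[0,0,0],0],
  [[0,0,25],[0,0,7],0],
  [[0,0,25],[0,0,7],0],
  [[0,0,20],[0,0,3],0],
])

```text
time: 3.1
position: [0.5719, -0.1226, 0.1652]
tool_rot: [-0.948, -2.995, 0.001]
ft_force: [0.7, 0.6, -1.1]
grip_width: 0.997
```

Run:
```python
from h import *
s=ctrl.get_state(); print(s['joint_positions'].round(3),s['position'].round(4),R.from_rotvec(s['tool_rot']).as_matrix()[:,0].round(3))
im,d=optics.get_image('wrist'); cv2.imwrite('pics/w1.png',im); np.save('w1d.npy',d)
```

```text
[-0.434  0.269  0.704  1.733 -0.185  1.208  1.276] [ 0.5719 -0.1226  0.1652] [-0.818  0.575  0.   ]
```

View pics/w1.png

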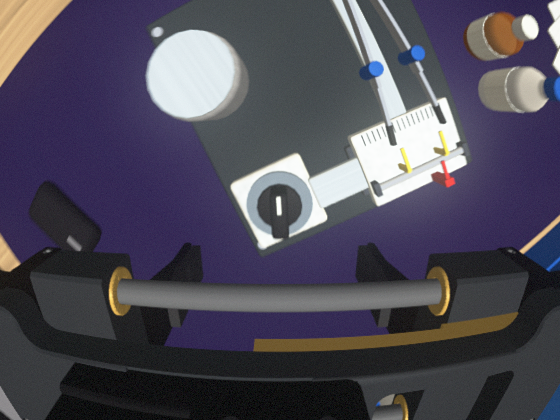

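Run:
```python
import cv2
im=cv2.imread('pics/w1.png'); 
a=cv2.resize(im[90:210,340:480],None,fx=5,fy=5,interpolation=cv2.INTER_CUBIC); cv2.imwrite('pics/w1a.png',a)
a=cv2.resize(im[150:250,225:335],None,fx=6,fy=6,interpolation=cv2.INTER_CUBIC); cv2.imwrite('pics/w1b.png',a)
```

```text
(no output)
```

View pics/w1a.png

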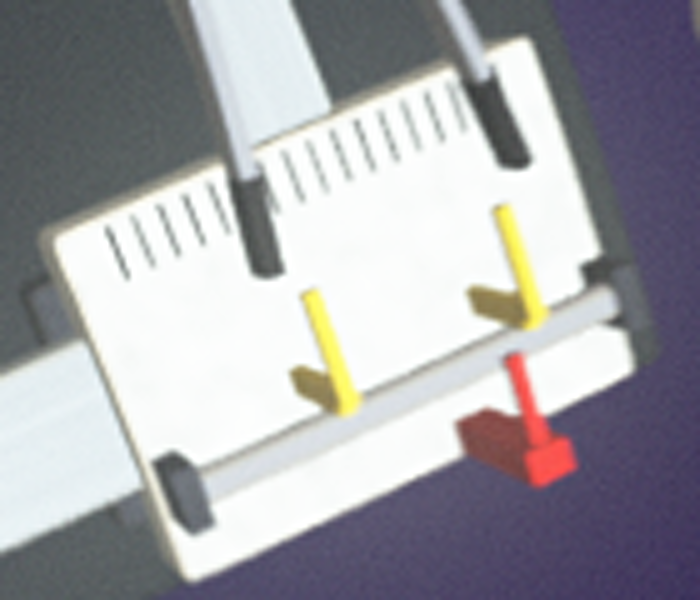

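View pics/w1b.png

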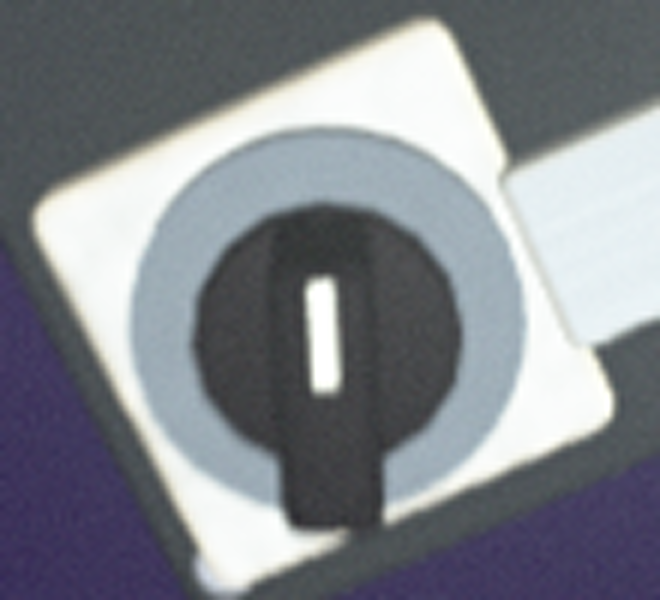

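```bash
cat >> h.py <<'E'
def totester(pose,P):
    x,y,a=pose; P=np.atleast_2d(P); c,s=np.cos(a),np.sin(a); dx=P[:,0]-x; dy=P[:,1]-y
    return np.c_[c*dx+s*dy,-s*dx+c*dy,P[:,2]]*1000
E
python3 - <<'E'
from h import *
np.set_printoptions(precision=2,suppress=True)
p=np.load('pose.npy'); s=ctrl.get_state()
a=lambda q:np.array(q)/5+[340,90]; b=lambda q:np.array(q)/6+[225,150]
W=onplane('wrist',a([[502,208],[312,293],[515,357],[513,163],[267,272],[540,322],[347,408]]),.070,s); print(totester(p,W))
W=onplane('wrist',b([[319,278],[328,393],[270,225],[370,225],[290,527],[380,527]]),.074,s); print(totester(p,W),W*1000)
d=W[1]-W[0]; print(np.degrees(np.arctan2(d[1],d[0])))
Rt=R.from_rotvec(s['tool_rot']).as_matrix(); print((W-s['position'])@Rt*1000)
E
```

```text
[[ 61.94  17.46  70.  ]
 [ 61.8  -18.85  70.  ]
 [ 85.42  11.16  70.  ]
 [ 55.99  22.1   70.  ]
 [ 55.85 -24.58  70.  ]
 [ 81.87  17.57  70.  ]
 [ 81.11 -19.9   70.  ]]
[[  54.59 -121.56   74.  ]
 [  68.61 -126.97   74.  ]
 [  45.89 -124.12   74.  ]
 [  51.2  -112.95   74.  ]
 [  82.92 -139.22   74.  ]
 [  87.92 -128.69   74.  ]] [[ 553.08 -110.26   74.  ]
 [ 566.   -117.92   74.  ]
 [ 544.07 -111.35   74.  ]
 [ 551.15 -101.22   74.  ]
 [ 578.09 -132.36   74.  ]
 [ 584.76 -122.81   74.  ]]
-30.655142758056797
[[ 19.29   0.01  87.27]
 [  4.31   1.16  87.18]
 [ 26.03  -6.05  87.33]
 [ 26.06   6.31  87.28]
 [-13.88  -3.72  87.09]
 [-13.86   7.93  87.04]]
```

arm_command([
  [[5,1,0],[0,0,0],0],
  [[0,0,20],[0,0,-4],0],
  [[0,0,30],[0,0,0],0],
  [[0,0,30],[0,0,0],0],
  [[0,0,18],[0,0,0],0],
  [[0,0,5],[0,0,0],0],
  [[0,0,0],[0,0,0],0],
])

```text
time: 3.73
position: [0.5685, -0.1174, 0.0638]
tool_rot: [-0.828, -3.03, -0.0]
ft_force: [0.6, -0.5, -0.2]
grip_width: 0.996
```

Run:
```python
from h import *
s=ctrl.get_state(); print(s['joint_positions'].round(3),s['position'].round(4),R.from_rotvec(s['tool_rot']).as_matrix()[:,0].round(3))
im,d=optics.get_image('wrist'); cv2.imwrite('pics/w2.png',im)
im,d=optics.get_image('top'); cv2.imwrite('pics/t2.png',cv2.resize(im[165:305,220:360],None,fx=4.2,fy=4.2,interpolation=cv2.INTER_CUBIC))
```

```text
[-0.393  0.374  0.656  1.837 -0.264  1.02   1.407] [ 0.5685 -0.1174  0.0638] [-0.861  0.509  0.001]
```

View pics/w2.png

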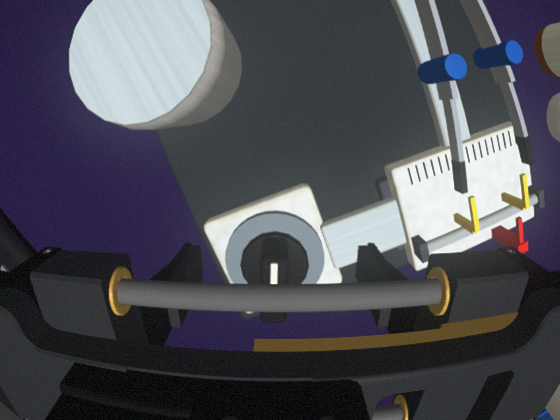

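View pics/t2.png

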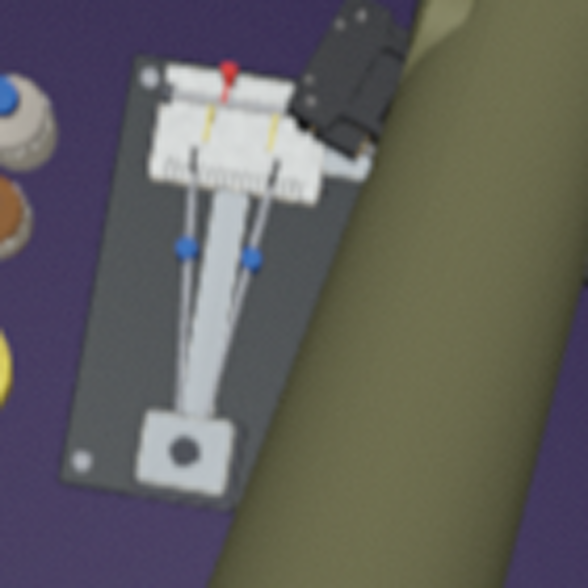

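Run:
```python
from h import *
s=ctrl.get_state(); Rt=R.from_rotvec(s['tool_rot']).as_matrix()
P=np.array([[-19,0],[0,0],[19,0]])/1000; P=np.c_[P,np.full(3,-(.074-s['position'][2]))]
print(proj('wrist',P@Rt.T+s['position'],s))
im=cv2.imread('pics/w2.png'); cv2.imwrite('pics/w2a.png',cv2.resize(im[200:340,210:350],None,fx=4,fy=4))
```

```text
[[277.76362    314.26036399]
 [277.75613636 282.69833889]
 [277.7560389  247.26778271]]
```

View pics/w2a.png

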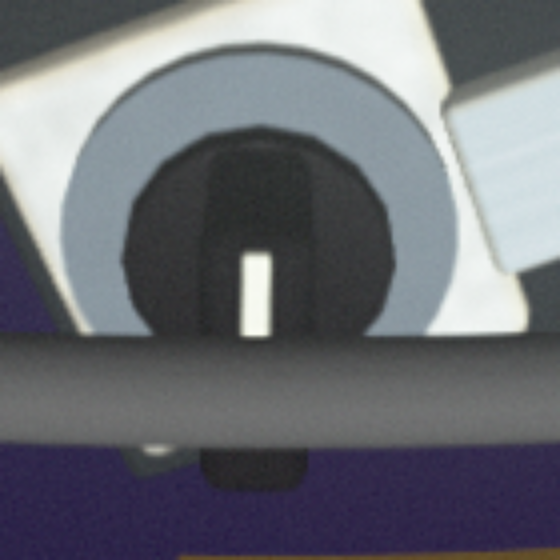

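arm_command([
  [[-5,-1.5,0],[0,0,0],0.4],
  [[0,0,1.5],[0,0,0],0.7],
  [[0,0,0],[0,0,0],0.8],
  [[0,0,0],[0,0,0],1],
  [[0,0,0],[0,0,0],1],
  [[0,0,0],[0,0,0],1],
  [[0,0,0],[0,0,0],1],
  [[0,0,0],[0,0,0],1],
], force=10)

```text
time: 4.5
position: [0.5721, -0.1217, 0.062]
tool_rot: [-0.831, -3.03, -0.0]
ft_force: [0.1, -0.9, -1.2]
grip_width: 0.479
```

Run:
```python
from h import *
s=ctrl.get_state(); print(s['position'].round(4),s['grip_width'],s['torque'])
im,d=optics.get_image('wrist'); cv2.imwrite('pics/w3.png',im)
```

```text
[ 0.5721 -0.1217  0.062 ] 0.4794797896326524 [-0.03827819 -0.00582404  0.03693613]
```

View pics/w3.png

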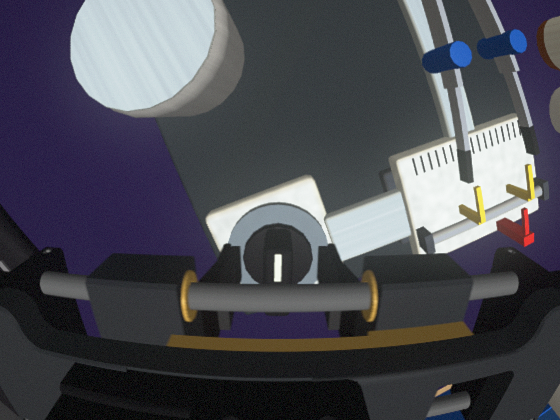

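arm_command([
  [[0,0,0],[0,0,0],1],
  [[0,0,0],[0,0,0],1],
  [[0,0,0],[0,0,0],1],
  [[0,0,0],[0,0,0],1],
  [[0,0,0],[0,0,0],1],
  [[0,0,0],[0,0,0],1],
])

```text
time: 5.05
position: [0.572, -0.1218, 0.0621]
tool_rot: [-0.831, -3.029, -0.0]
ft_force: [0.2, 0.3, -0.3]
grip_width: 0.158
```

arm_command([
  [[0,0,0],[0,0,4],1],
  [[0,0,0],[0,0,5],1],
  [[0,0,0],[0,0,5],1],
  [[0,0,0],[0,0,5],1],
  [[0,0,0],[0,0,5],1],
  [[0,0,0],[0,0,4],1],
  [[0,0,0],[0,0,2],1],
  [[0,0,0],[0,0,0],1],
])

```text
time: 5.72
position: [0.5721, -0.1217, 0.0621]
tool_rot: [-1.588, -2.711, 0.0]
ft_force: [-0.6, -0.3, 0.3]
grip_width: 0.161
```

Run:
```python
from h import *
s=ctrl.get_state(); print(s['position'].round(4),s['grip_width'],s['torque'],s['joint_positions'].round(2))
im,d=optics.get_image('wrist'); cv2.imwrite('pics/w4.png',im)
```

```text
[ 0.5721 -0.1217  0.0621] 0.1613965535167696 [-0.13143222  0.07115147 -0.06110179] [-0.46  0.41  0.76  1.83 -0.33  1.03  0.94]
```

View pics/w4.png

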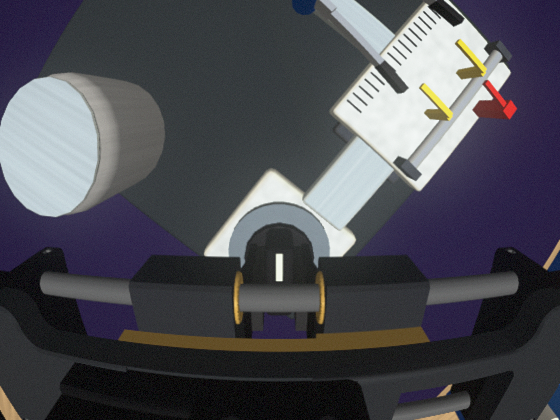

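Run:
```python
from h import *
im=cv2.imread('pics/w4.png'); cv2.imwrite('pics/w4a.png',cv2.resize(im[0:150,380:530],None,fx=4,fy=4,interpolation=cv2.INTER_CUBIC))
```

```text
(no output)
```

View pics/w4a.png

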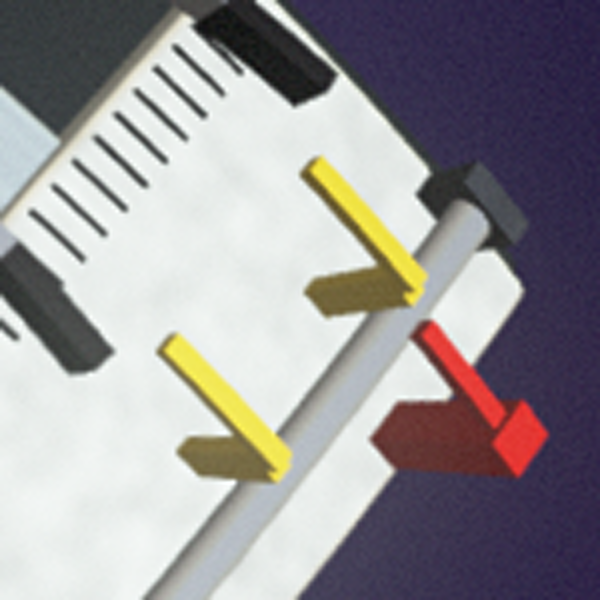

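Run:
```python
from h import *
np.set_printoptions(precision=2,suppress=True)
p=np.load('pose.npy'); s=ctrl.get_state()
a=lambda q:np.array(q)/4+[380,0]
W=onplane('wrist',a([[318,160],[173,337],[428,323],[418,285],[282,467],[500,420]]),.070,s); print(totester(p,W))
```

```text
[[ 65.7   17.99  70.  ]
 [ 65.48 -13.65  70.  ]
 [ 89.7   14.45  70.  ]
 [ 85.58  16.99  70.  ]
 [ 85.87 -14.83  70.  ]
 [106.06  14.04  70.  ]]
```

arm_command([
  [[0,0,0],[0,0,4],1],
  [[0,0,0],[0,0,5],1],
  [[0,0,0],[0,0,5],1],
  [[0,0,0],[0,0,5],1],
  [[0,0,0],[0,0,3],1],
  [[0,0,0],[0,0,0],1],
  [[0,0,0],[0,0,0],1],
])

```text
time: 6.35
position: [0.5722, -0.1218, 0.062]
tool_rot: [2.072, 2.361, 0.0]
ft_force: [0.5, -0.1, 0.4]
grip_width: 0.159
```

Run:
```python
from h import *
s=ctrl.get_state(); print(s['position'].round(4),s['grip_width'],s['torque'],s['joint_positions'].round(2))
im,d=optics.get_image('wrist'); cv2.imwrite('pics/w5.png',im)
im2,d=optics.get_image('scene'); cv2.imwrite('pics/s5.png',cv2.resize(im2[190:290,200:340],None,fx=5,fy=5,interpolation=cv2.INTER_CUBIC))
```

```text
[ 0.5722 -0.1218  0.062 ] 0.15942126327616288 [-0.03372899 -0.0019881  -0.02236756] [-0.52  0.44  0.84  1.83 -0.37  1.04  0.59]
```

View pics/w5.png

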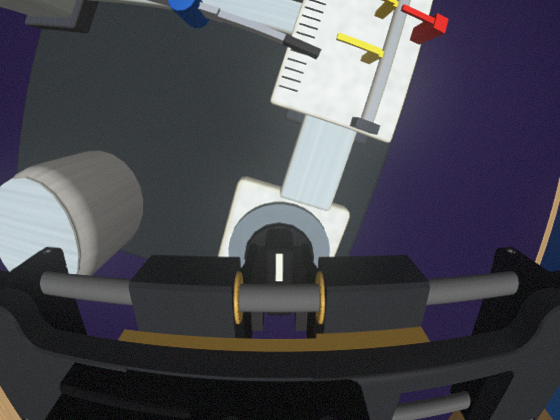

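View pics/s5.png

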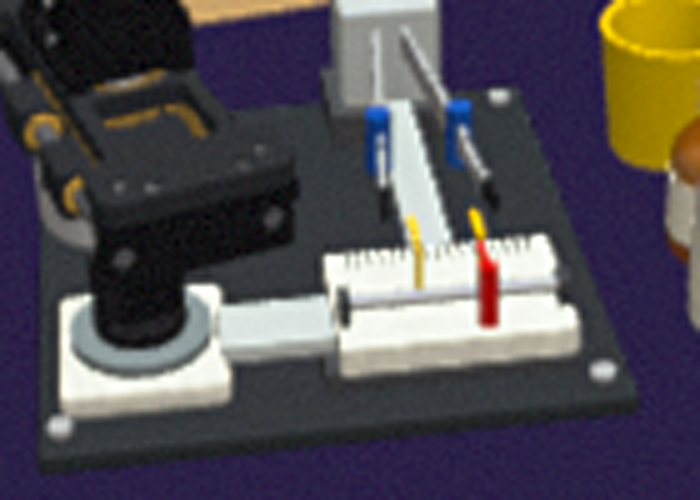

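arm_command([
  [[0,0,0],[0,0,4],1],
  [[0,0,0],[0,0,4],1],
  [[0,0,0],[0,0,0],1],
  [[0,0,0],[0,0,0],0.5],
  [[0,0,0],[0,0,0],0.5],
  [[0,0,0],[0,0,0],0.5],
  [[0,0,-30],[0,0,0],0.5],
  [[0,0,-30],[0,0,0],0.5],
])

```text
time: 7.12
position: [0.5705, -0.1215, 0.1212]
tool_rot: [-2.232, -2.207, 0.005]
ft_force: [0.9, 0.0, 0.5]
grip_width: 0.442
```

arm_command([
  [[30,0,-20],[0,0,0],0.5],
  [[30,0,-20],[0,0,0],0.5],
  [[0,0,0],[0,0,0],0.5],
  [[0,0,0],[0,0,0],0.5],
])

```text
time: 7.45
position: [0.574, -0.0592, 0.1632]
tool_rot: [2.228, 2.214, 0.004]
ft_force: [-0.3, 0.1, -0.9]
grip_width: 0.498
```

Run:
```python
from h import *
s=ctrl.get_state(); print(s['position'].round(4),s['grip_width'],R.from_rotvec(s['tool_rot']).as_matrix()[:,0].round(3),s['joint_positions'].round(2))
im,d=optics.get_image('wrist'); cv2.imwrite('pics/w6.png',im)
```

```text
[ 0.574  -0.0592  0.1632] 0.49808996202329275 [0.006 1.    0.001] [-0.73  0.3   0.93  1.76 -0.25  1.21  0.26]
```

View pics/w6.png

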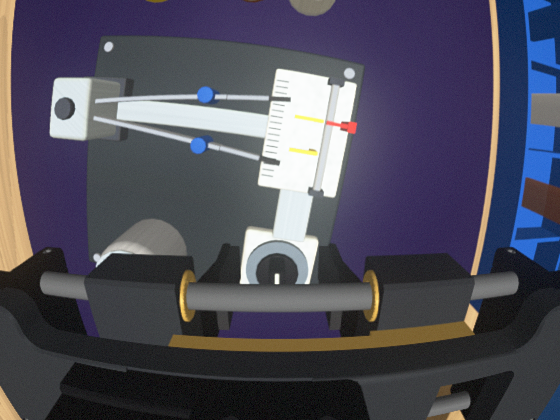

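Run:
```python
from h import *
im=cv2.imread('pics/w6.png'); cv2.imwrite('pics/w6a.png',cv2.resize(im[60:200,250:370],None,fx=5,fy=4.2,interpolation=cv2.INTER_CUBIC))
```

```text
(no output)
```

View pics/w6a.png

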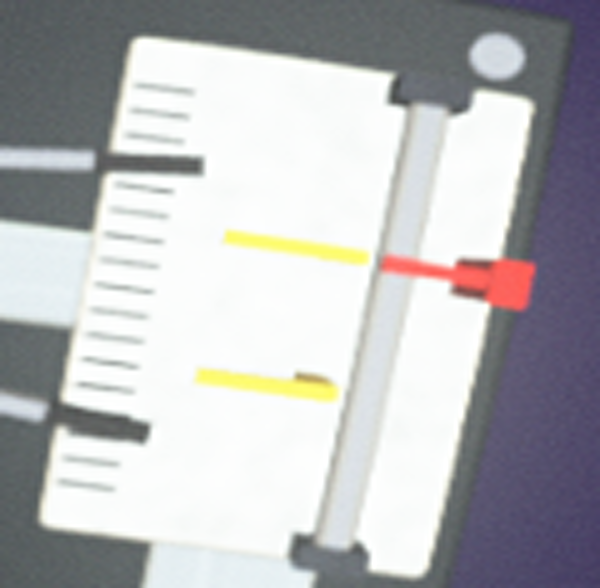

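```bash
cat > meas.py <<'E'
from h import *
np.set_printoptions(precision=2,suppress=True)
def measure(im,s,win,p=None,show=True):
    p=np.load('pose.npy') if p is None else p
    x0,x1,y0,y1=win; hsv=cv2.cvtColor(im,cv2.COLOR_BGR2HSV).astype(int); out=[]
    b,g,r=[im[...,i].astype(float) for i in range(3)]
    yw=np.clip((np.minimum(g,r)-b-60)/100,0,1); yw[(g<140)]=0
    rd=np.clip((r-np.maximum(g,b)-60)/100,0,1); rd[r<150]=0
    for nm,w in(('y',yw),('r',rd)):
        m=np.zeros_like(w); m[y0:y1,x0:x1]=w[y0:y1,x0:x1]
        n,lab=cv2.connectedComponents((m>0.1).astype(np.uint8))
        for i in range(1,n):
            v,u=np.nonzero(lab==i)
            if len(u)<12: continue
            W=totester(p,onplane('wrist',np.c_[u,v],.070,s)); ww=m[v,u]
            out.append((nm,W,ww))
    return out
def line(W,w,lo,hi):
    k=(W[:,0]>lo)&(W[:,0]<hi); 
    c=np.polyfit(W[k,0],W[k,1],1,w=np.sqrt(w[k])); return c,np.average(W[k,:2],axis=0,weights=w[k])
E
python3 - <<'E'
from meas import *
im=cv2.imread('pics/w6.png'); s=ctrl.get_state()
for nm,W,w in measure(im,s,(250,370,60,200)):
    print(nm,len(w),W[:,:2].min(0),W[:,:2].max(0))
    if nm=='y': c,m=line(W,w,W[:,0].min()+2,W[:,0].max()-2)
    else: c,m=line(W,w,W[:,0].min(),W[:,0].min()+13)
    print('  slope',c[0],'mean',m)
E
```

```text
y 94 [65.16  8.52] [86.34 11.  ]
  slope -0.011086965606823365 mean [75.88  9.83]
y 111 [ 64.91 -16.31] [ 85.97 -12.97]
  slope 0.014868341971185667 mean [ 75.85 -14.9 ]
r 192 [88.67  5.05] [111.37  13.65]
  slope 0.0005081351679471113 mean [95.77  9.37]
```

arm_command([
  [[-30,0,20],[0,0,0],0.5],
  [[-30,0,20],[0,0,0],0.5],
  [[0,0,30],[0,0,0],0.5],
  [[0,0,28],[0,0,0],0.5],
  [[0,0,2],[0,0,0],0.5],
  [[0,0,0],[0,0,0],1],
  [[0,0,0],[0,0,0],1],
  [[0,0,0],[0,0,0],1],
])

```text
time: 8.17
position: [0.5723, -0.1222, 0.0631]
tool_rot: [2.235, 2.208, 0.001]
ft_force: [0.4, 0.2, 0.5]
grip_width: 0.353
```

arm_command([
  [[0,0,0],[0,0,0],1],
  [[0,0,0],[0,0,0],1],
  [[0,0,0],[0,0,0],1],
  [[0,0,0],[0,0,2],1],
  [[0,0,0],[0,0,2.5],1],
  [[0,0,0],[0,0,0],1],
  [[0,0,0],[0,0,0],1],
])

```text
time: 8.75
position: [0.5722, -0.1217, 0.0628]
tool_rot: [-2.318, -2.12, -0.001]
ft_force: [-2.1, 0.4, 5.2]
grip_width: 0.158
```

arm_command([
  [[0,0,0],[0,0,0],0.5],
  [[0,0,0],[0,0,0],0.5],
  [[0,0,0],[0,0,0],0.5],
  [[0,0,-30],[0,0,0],0.5],
  [[0,0,-30],[0,0,0],0.5],
  [[30,0,-20],[0,0,0],0.5],
  [[30,0,-20],[0,0,0],0.5],
  [[0,0,0],[0,0,0],0.3],
])

```text
time: 9.42
position: [0.5811, -0.0547, 0.1655]
tool_rot: [2.31, 2.128, 0.013]
ft_force: [0.9, 2.0, -0.9]
grip_width: 0.52
```

arm_command([
  [[0,0,0],[0,0,7],0],
  [[0,0,0],[0,0,7],0],
  [[0,0,0],[0,0,7],0],
  [[0,0,0],[0,0,7],0],
  [[0,0,0],[0,0,7],0],
  [[0,0,0],[0,0,7],0],
  [[0,0,0],[0,0,7],0],
  [[0,0,0],[0,0,7],0],
])

```text
time: 10.08
position: [0.5775, -0.0619, 0.1618]
tool_rot: [3.045, 0.774, -0.0]
ft_force: [-0.8, -0.6, 0.1]
grip_width: 0.988
```

arm_command([
  [[0,0,0],[0,0,7],0],
  [[0,0,0],[0,0,7],0],
  [[0,0,0],[0,0,7],0],
  [[0,0,0],[0,0,7],0],
  [[0,0,0],[0,0,7],0],
  [[0,0,0],[0,0,3.8],0],
  [[0,0,0],[0,0,0],0],
])

```text
time: 10.67
position: [0.5775, -0.0619, 0.1617]
tool_rot: [3.129, -0.275, -0.0]
ft_force: [-0.5, 0.1, -0.0]
grip_width: 1.005
```

Run:
```python
from h import *
s=ctrl.get_state(); Rt=R.from_rotvec(s['tool_rot']).as_matrix(); print(s['position'].round(4),s['grip_width'],np.degrees(np.arctan2(Rt[1,0],Rt[0,0])),Rt[:,2].round(4),s['joint_positions'].round(2))
print(totester(np.load('pose.npy'),s['position']))
im,d=optics.get_image('wrist'); cv2.imwrite('pics/w7.png',im)
```

```text
[ 0.5775 -0.0619  0.1617] 1.0051978394902998 -10.038038574919764 [-2.e-04 -2.e-04 -1.e+00] [-0.9   0.43  1.2   1.76 -0.43  1.25 -1.33]
[[ 70.72565516 -69.8270505  161.71644877]]
```

View pics/w7.png

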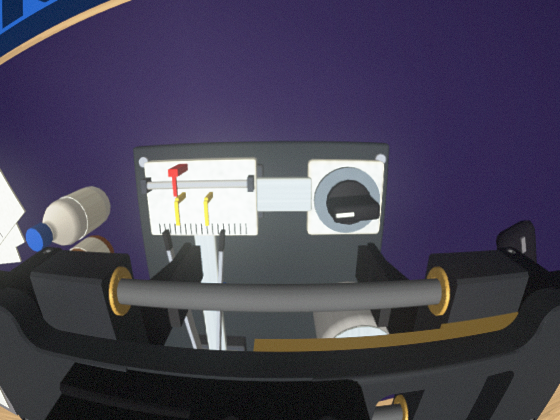

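arm_command([
  [[-23,-23,0],[0,0,0],0],
  [[0,0,0],[0,0,0],0],
])

```text
time: 10.88
position: [0.5569, -0.0309, 0.1609]
tool_rot: [-3.127, 0.263, 0.006]
ft_force: [0.3, 0.5, -1.5]
grip_width: 1.003
```

Run:
```python
from meas import *
s=ctrl.get_state(); print(s['joint_positions'].round(3),totester(np.load('pose.npy'),s['position']))
im,d=optics.get_image('wrist'); cv2.imwrite('pics/w8.png',im)
for nm,W,w in measure(im,s,(130,400,100,260)):
    print(nm,len(w),W[:,:2].min(0),W[:,:2].max(0))
    if nm=='y': c,m=line(W,w,W[:,0].min()+2,W[:,0].max()-2)
    else: c,m=line(W,w,W[:,0].min(),W[:,0].min()+13)
    print('  slope',c[0],'mean',m)
```

```text
[-0.99  0.36  1.21  1.81 -0.36  1.23 -1.42] [[ 45.24 -42.61 160.9 ]]
y 120 [65.91  9.95] [88.37 13.82]
  slope -0.009463304426346518 mean [77.27 12.21]
y 118 [ 65.77 -13.66] [ 88.01 -10.49]
  slope -0.007169977595426082 mean [ 76.74 -12.02]
r 176 [89.91  8.37] [111.81  16.2 ]
  slope -0.009563369517897703 mean [96.69 12.26]
```

View pics/w8.png

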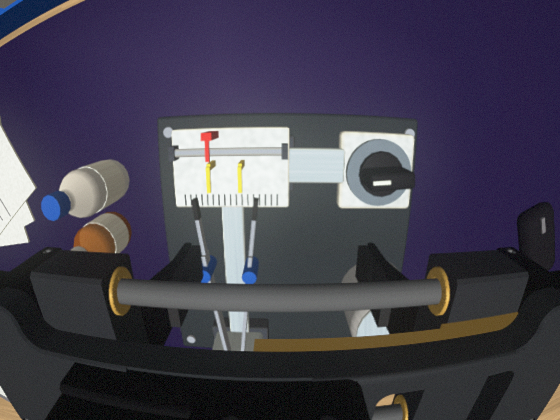

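arm_command([
  [[-23,-23,0],[0,0,0],0],
  [[-24,-20,0],[0,0,-0.4],0],
  [[0,0,0],[0,0,0],0],
  [[0,0,0],[0,0,0],0],
])

```text
time: 11.27
position: [0.5197, 0.0174, 0.1622]
tool_rot: [-3.128, 0.253, -0.0]
ft_force: [1.3, 0.3, -0.6]
grip_width: 0.996
```

Run:
```python
from meas import *
s=ctrl.get_state(); Rt=R.from_rotvec(s['tool_rot']).as_matrix();print(s['joint_positions'].round(3),totester(np.load('pose.npy'),s['position']),np.degrees(np.arctan2(Rt[1,0],Rt[0,0])))
im,d=optics.get_image('wrist'); cv2.imwrite('pics/w9.png',im)
for nm,W,w in measure(im,s,(130,400,100,260)):
    print(nm,len(w),W[:,:2].min(0),W[:,:2].max(0))
    if nm=='y': c,m=line(W,w,W[:,0].min()+2,W[:,0].max()-2)
    else: c,m=line(W,w,W[:,0].min(),W[:,0].min()+13)
    print('  slope',c[0],'mean',m)
```

```text
[-1.18  0.19  1.22  1.9  -0.19  1.18 -1.63] [[  0.61  -1.19 162.18]] -9.246449949989454
y 97 [66.46 10.25] [87.19 12.46]
  slope -0.017380397585202247 mean [77.25 11.65]
y 122 [ 65.87 -13.93] [ 87.35 -10.82]
  slope 0.005625165923230319 mean [ 76.88 -12.42]
```

View pics/w9.png

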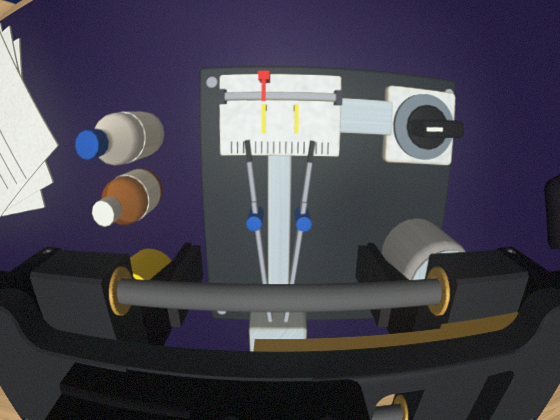

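Run:
```python
from meas import *
s=ctrl.get_state(); p=np.load('pose.npy')
im=cv2.imread('pics/w9.png')
for nm,W,w in measure(im,s,(220,330,60,140)):
    if nm=='y': c,m=line(W,w,W[:,0].min()+2,W[:,0].max()-2)
    else: c,m=line(W,w,W[:,0].min(),W[:,0].min()+13)
    print(nm,len(w),'  slope',c[0],'mean',m)
cv2.imwrite('pics/w9a.png',cv2.resize(im[60:240,210:340],None,fx=4.3,fy=3.3,interpolation=cv2.INTER_CUBIC))
print(proj('wrist',tt(p,[[0,18,85],[0,-18,85],[0,18,55]]),s))
```

```text
y 97   slope -0.020377728783403562 mean [78.31  9.65]
y 122   slope 0.002532190401985589 mean [ 77.87 -14.45]
r 196   slope -0.021662429235880735 mean [97.53  9.63]
[[251.51 225.88]
 [300.42 226.05]
 [254.48 213.91]]
```

View pics/w9a.png

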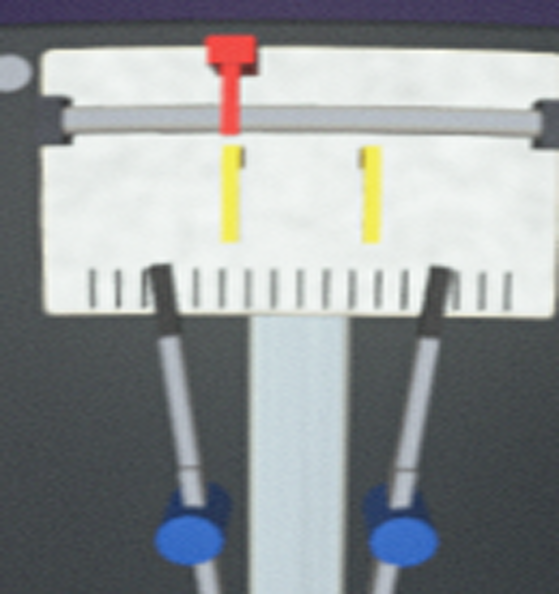

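arm_command([
  [[0,0,25],[0,0,0],0],
  [[0,0,30],[0,0,0],0],
  [[0,0,25],[0,0,0],0],
  [[0,0,12],[0,0,0],0],
  [[0,0,5],[0,0,0],0],
  [[0,0,0],[0,0,0],0],
])

```text
time: 11.82
position: [0.5201, 0.0135, 0.0646]
tool_rot: [3.128, -0.265, -0.001]
ft_force: [-0.4, -0.0, 0.9]
grip_width: 1.0
```

Run:
```python
from meas import *
s=ctrl.get_state(); p=np.load('pose.npy'); print(s['joint_positions'].round(3),totester(p,s['position']),s['ft_force'])
im,d=optics.get_image('wrist'); cv2.imwrite('pics/w10.png',im)
print(proj('wrist',tt(p,[[0,18,85],[0,-18,85]]),s))
```

```text
[-1.02  0.36  1.1   1.99 -0.38  1.01 -1.49] [[ 1.62 -4.97 64.59]] [-0.44 -0.    0.88]
[[230.19 295.99]
 [308.65 296.19]]
```

View pics/w10.png

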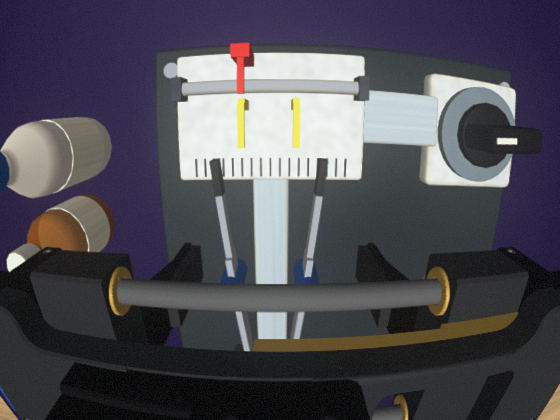

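arm_command([
  [[-1,-4.5,0],[0,0,0.3],0.2],
  [[0,0,0],[0,0,0],0.35],
  [[0,0,0],[0,0,0],0.4],
  [[0,0,0],[0,0,0],0.4],
  [[0,0,0],[0,0,0],0.4],
], force=20)

```text
time: 12.28
position: [0.5202, 0.02, 0.0656]
tool_rot: [-3.129, 0.27, -0.001]
ft_force: [-0.1, -0.9, 0.1]
grip_width: 0.705
```

Run:
```python
from meas import *
s=ctrl.get_state(); p=np.load('pose.npy'); print(s['joint_positions'].round(3),totester(p,s['position']),s['ft_force'],s['grip_width'])
im,d=optics.get_image('wrist'); cv2.imwrite('pics/w11.png',im)
```

```text
[-1.04  0.36  1.1   1.99 -0.38  1.01 -1.5 ] [[ 0.59  1.5  65.57]] [-0.06 -0.9   0.13] 0.7049128288250454
```

View pics/w11.png

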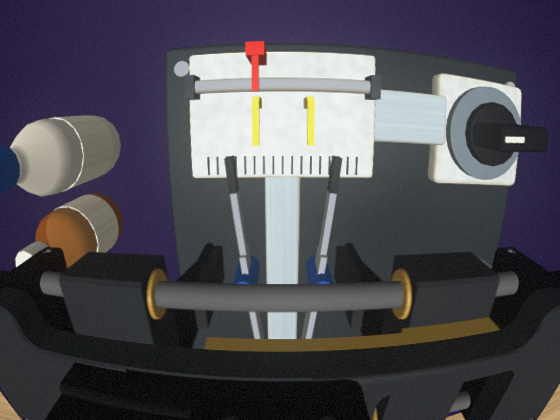

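arm_command([
  [[0,1.5,0],[0,0,0],0.42],
  [[0,0,0],[0,0,0],0.46],
  [[0,0,0],[0,0,0],0.5],
  [[0,0,0],[0,0,0],0.54],
  [[0,0,0],[0,0,0],0.56],
  [[0,0,0],[0,0,0],0.56],
  [[0,0,0],[0,0,0],0.56],
  [[0,0,0],[0,0,0],0.56],
])

```text
time: 13.0
position: [0.5202, 0.0181, 0.0652]
tool_rot: [3.13, -0.271, 0.002]
ft_force: [3.7, -0.2, -2.1]
grip_width: 0.444
```

Run:
```python
from meas import *
s=ctrl.get_state(); p=np.load('pose.npy'); print(s['joint_positions'].round(3),totester(p,s['position']),s['ft_force'],s['grip_width'])
im,d=optics.get_image('wrist'); cv2.imwrite('pics/w12.png',im)
```

```text
[-1.03  0.36  1.1   1.99 -0.38  1.01 -1.5 ] [[ 0.96 -0.36 65.19]] [ 3.65 -0.22 -2.08] 0.44381475832632605
```

View pics/w12.png

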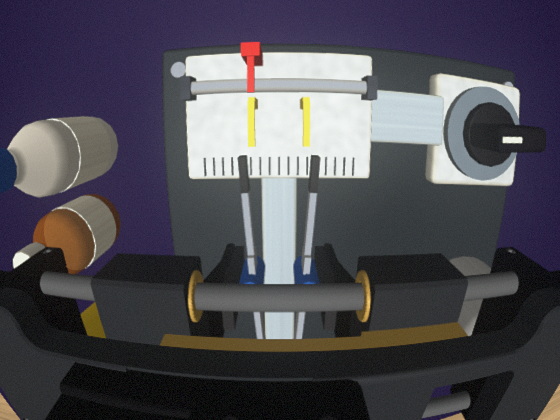

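arm_command([
  [[0,0,0],[0,0,0],0.58],
  [[0,0,0],[0,0,0],0.6],
  [[0,0,0],[0,0,0],0.61],
  [[0,0,0],[0,0,0],0.61],
  [[0,0,0],[0,0,0],0.61],
])

```text
time: 13.47
position: [0.5203, 0.0181, 0.0653]
tool_rot: [3.13, -0.271, 0.003]
ft_force: [5.0, -1.4, -3.9]
grip_width: 0.393
```

Run:
```python
from meas import *
s=ctrl.get_state(); p=np.load('pose.npy'); print(totester(p,s['position']),s['ft_force'],s['grip_width'])
im,d=optics.get_image('wrist'); cv2.imwrite('pics/w13.png',im)
for nm,W,w in measure(im,s,(150,400,30,200)):
    if nm=='y': c,m=line(W,w,W[:,0].min()+2,W[:,0].max()-2)
    else: c,m=line(W,w,W[:,0].min(),W[:,0].min()+13)
    print(nm,len(w),W[:,0].min(),'  slope',c[0],'mean',m)
cv2.imwrite('pics/w13a.png',cv2.resize(im[35:185,215:345],None,fx=5.5,fy=3.9,interpolation=cv2.INTER_CUBIC))
```

```text
[[ 1.06 -0.39 65.28]] [ 4.98 -1.39 -3.89] 0.39259538136395733
y 347 65.41378663028404   slope -0.01027731827524692 mean [76.37 12.06]
y 352 65.29565728014059   slope -0.001400405351927423 mean [ 76.33 -12.12]
r 524 89.379963418036   slope -0.011061187693457375 mean [95.9  12.12]
```

View pics/w13a.png

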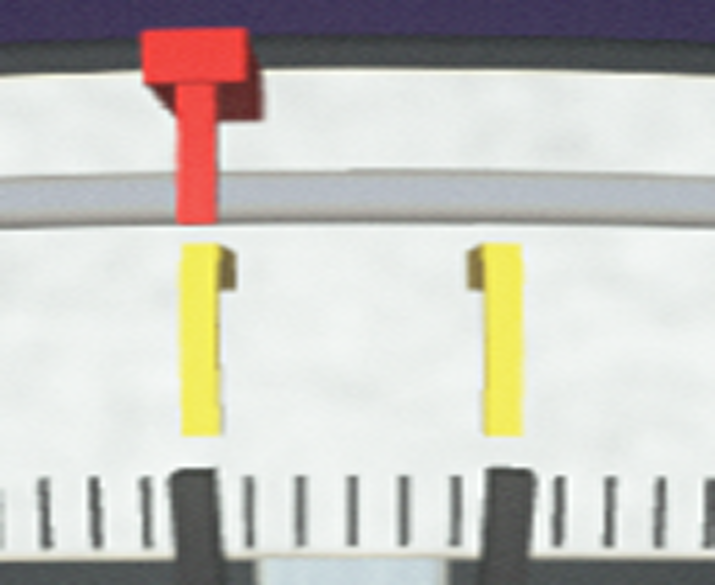

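arm_command([
  [[0,0,0],[0,0,0],0.616],
  [[0,0,0],[0,0,0],0.616],
  [[0,0,0],[0,0,0],0.616],
  [[0,0,0],[0,0,0],0.616],
])

```text
time: 13.85
position: [0.5204, 0.0181, 0.0653]
tool_rot: [3.13, -0.271, 0.003]
ft_force: [4.7, -0.3, -3.0]
grip_width: 0.383
```

Run:
```python
from meas import *
s=ctrl.get_state(); p=np.load('pose.npy'); print(totester(p,s['position']),s['ft_force'],s['grip_width'])
im,d=optics.get_image('wrist'); cv2.imwrite('pics/w14.png',im)
for nm,W,w in measure(im,s,(150,400,30,200)):
    if nm=='y': c,m=line(W,w,W[:,0].min()+2,W[:,0].max()-2)
    else: c,m=line(W,w,W[:,0].min(),W[:,0].min()+13)
    print(nm,len(w),W[:,0].min(),'  slope',c[0],'mean',m)
# dark tips rows at tip
g=im.max(2).astype(int)
for v in range(154,166,2):
    row=g[v,225:335]; k=np.nonzero(row<110)[0]+225; print(v,k)
cv2.imwrite('pics/w14a.png',cv2.resize(im[90:170,230:330],None,fx=7.5,fy=7.5,interpolation=cv2.INTER_CUBIC))
```

```text
[[ 1.09 -0.33 65.28]] [ 4.69 -0.33 -3.02] 0.3826442806214027
y 344 65.43401013119674   slope -0.009822697299322445 mean [76.38 12.13]
y 353 65.31915348502564   slope -0.001217956666374639 mean [ 76.35 -12.05]
r 517 89.4002260230798   slope -0.011228103332363834 mean [95.92 12.19]
154 []
156 [248 249 250 251 252 253 254 303 304 305 306 307 308 309]
158 [232 247 248 249 250 251 252 253 254 288 303 304 305 306 307 308 309 310
 316]
160 [232 241 247 248 249 250 251 252 253 254 303 304 305 306 307 308 309 310
 316]
162 [232 241 248 249 250 251 252 253 254 303 304 305 306 307 308 309 310 316]
164 [232 241 248 249 250 251 252 253 254 255 288 303 304 305 306 307 308 309
 310 316]
```

View pics/w14a.png

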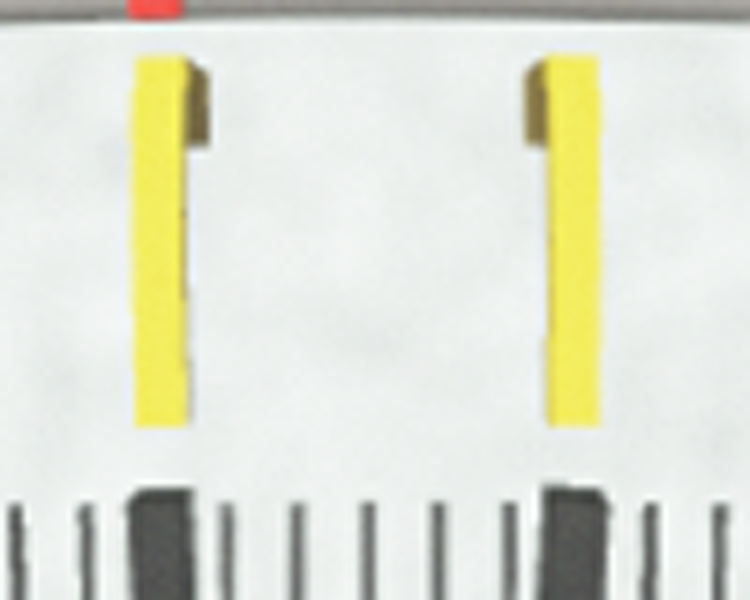

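arm_command([
  [[0,0,0],[0,0,0],0.616],
  [[0,0,0],[0,0,0],0.616],
  [[0,0,0],[0,0,0],0.616],
  [[0,0,0],[0,0,0],0.616],
  [[0,0,0],[0,0,0],0.616],
  [[0,0,0],[0,0,0],0.616],
  [[0,0,0],[0,0,0],0.616],
  [[0,0,0],[0,0,0],0.616],
])

```text
time: 14.57
position: [0.5203, 0.0181, 0.0653]
tool_rot: [3.13, -0.271, 0.003]
ft_force: [6.0, -0.6, -3.5]
grip_width: 0.39
```

arm_command([
  [[0,0,0],[0,0,0],0.616],
  [[0,0,0],[0,0,0],0.616],
  [[0,0,0],[0,0,0],0.616],
  [[0,0,0],[0,0,0],0.616],
  [[0,0,0],[0,0,0],0.616],
  [[0,0,0],[0,0,0],0.616],
  [[0,0,0],[0,0,0],0.616],
  [[0,0,0],[0,0,0],0.616],
])

```text
time: 15.23
position: [0.5204, 0.0181, 0.0653]
tool_rot: [3.13, -0.271, 0.003]
ft_force: [5.6, -0.9, -3.1]
grip_width: 0.381
```

arm_command([
  [[0,0,0],[0,0,0],0.616],
  [[0,0,0],[0,0,0],0.616],
  [[0,0,0],[0,0,0],0.616],
  [[0,0,0],[0,0,0],0.616],
  [[0,0,0],[0,0,0],0.616],
  [[0,0,0],[0,0,0],0.616],
  [[0,0,0],[0,0,0],0.616],
  [[0,0,0],[0,0,0],0.616],
])

```text
time: 15.9
position: [0.5204, 0.0181, 0.0653]
tool_rot: [3.13, -0.271, 0.003]
ft_force: [6.1, -0.5, -3.6]
grip_width: 0.385
```

arm_command([
  [[0,0,0],[0,0,0],0.616],
  [[0,0,0],[0,0,0],0.616],
  [[0,0,0],[0,0,0],0.616],
  [[0,0,0],[0,0,0],0.616],
  [[0,0,0],[0,0,0],0.616],
  [[0,0,0],[0,0,0],0.616],
  [[0,0,0],[0,0,0],0.616],
  [[0,0,0],[0,0,0],0.616],
])

```text
time: 16.57
position: [0.5204, 0.0181, 0.0653]
tool_rot: [3.13, -0.271, 0.003]
ft_force: [5.1, -1.6, -3.5]
grip_width: 0.386
```

Run:
```python
from meas import *
s=ctrl.get_state(); p=np.load('pose.npy'); print(s['time'],totester(p,s['position']),s['ft_force'],s['grip_width'])
im,d=optics.get_image('wrist'); cv2.imwrite('pics/w15.png',im)
t,d=optics.get_image('top'); cv2.imwrite('pics/t15.png',t)
for nm,W,w in measure(im,s,(150,400,30,200)):
    if nm=='y': c,m=line(W,w,W[:,0].min()+2,W[:,0].max()-2)
    else: c,m=line(W,w,W[:,0].min(),W[:,0].min()+13)
    print(nm,len(w),'  slope',c[0],'mean',m)
g=im.max(2).astype(int)
for v in (156,160):
    row=g[v,225:335]; k=np.nonzero(row<110)[0]+225; print(v,k)
```

```text
16.5667 [[ 1.09 -0.36 65.27]] [ 5.13 -1.62 -3.51] 0.3864402561346315
y 344   slope -0.009731483072727132 mean [76.38 12.1 ]
y 353   slope -0.0009809735828088988 mean [ 76.35 -12.08]
r 517   slope -0.011080416237730874 mean [95.92 12.16]
156 [248 249 250 251 252 253 254 303 304 305 306 307 308 309]
160 [232 241 247 248 249 250 251 252 253 254 288 303 304 305 306 307 308 309
 310 316]
```

View pics/w15.png

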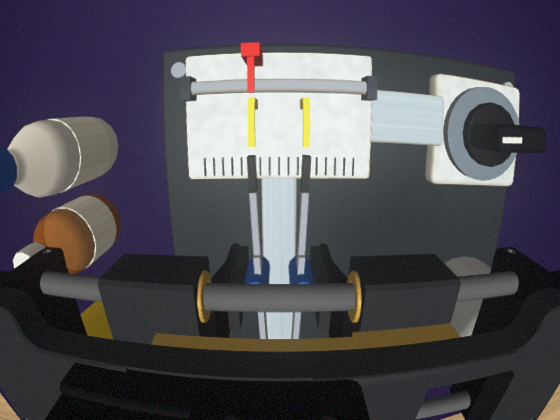

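View pics/t15.png

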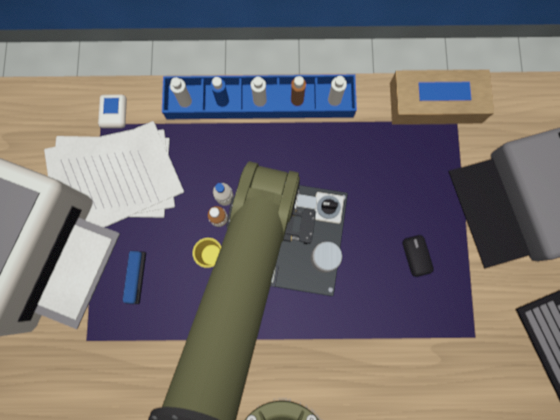

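The gap is steady: tips at u≈251 and 306, needles at 252 and 306, and the mark is at about the left needle's y. The bystanders are in their starting places. Handing in now.

```bash
python3 -c "
from bench import ctrl
print(ctrl.close_job())"
```

```text
the job is handed in; nothing more can be done
None
```

The knob is set, and I handed the job in at 16.7 s with the arm still squeezing and holding the gap.

- **Knob:** I turned it clockwise in four small turns, regripping once, and let go. In the last wrist picture the left needle stands at 12.10 mm and the mark at 12.16 mm. Allowing for a slight slope in the measurement, they agree to within about 0.2 mm.
- **Squeeze:** I closed on the two blue grips in steps, and the tips never came near meeting. I held the final setting for 2.7 s before handing in. The tip gap is about 24.3 mm against 24.2 mm between the needles. The pictures before and after the hold show the same tip positions.
- **Disagreements:** The measured opening flickered between 0.381 and 0.390 during the hold. I put this down to sensor noise, since neither the tip positions in the pictures nor the arm's pose changed. The first wrist view from higher up placed the knob about 5 mm off; a closer view corrected it before I gripped.
- **Bystanders:** In the last top picture the bottles, cup, tin, mouse and stapler look unmoved.

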